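Shut the kit drawer and bring the flat file to the boat hull

TASK

Get the bench ready for filing the wooden boat hull. First push the open drawer of the small kit cabinet fully home so that no dust falls in; then draw the flat file with the green handle out of its sloping rack and turn it level, flat side down, so that the middle of its blade is over the middle of the hull, raised at least 8 cm clear above it. Finish while still holding the file there, still, in the gripper (do not put it down or let go), and leave the hull and everything else on the bench undisturbed.

Things in the scene. Friction and masses are not known exactly. Their poses are not given: they have to be found in the camera images.
- file: Flat file to take (loose, about 170 g): dark steel blade 20 x 6 mm, 126 mm long, brass ferrule, flat-sided GREEN handle. Origin at the blade's tip; +z runs from tip to handle butt (blade to 126 mm, ferrule to 137, handle to 247); x is square to the flat of the blade, y across its width. It lies level and flat when its x is vertical, either way up
- file_tip (a point): Tip of the file's blade (the file's origin). At the start the file stands tip down in any one of the rack's sockets, leaning 43 degrees (0.75 rad) from vertical, handle up and towards the rack's -x (roughly towards the robot). Drawn along its own +z by more than 110 mm it is clear of the socket
- file_blade (a point): middle of the green-handled file's blade, 63 mm from the tip along the file
- file_grip (a point): Point on the axis of the green handle, 203 mm from the tip; 44 mm of handle lie beyond it to the butt, 66 mm before it to the ferrule. The handle is 26 mm in the file's x and 24 mm in its y, so it is pinched along the file's y, which is level at the start
- rack: Fixed rack for three tools: plywood base 200 x 274 x 12 mm and a beech block with three sockets side by side along the rack's y, 80 mm apart, the middle one on the rack's x axis. The block leans towards the rack's -x; its sockets (11 x 27 mm, 110 mm deep) run along the leaning tools, and its upper edge is 137 mm high. Origin on the bench under the foot of the block
- rasp: Rasp with a natural-wood handle, otherwise like the file, in another socket of the rack; leave alone. Origin at the tip, +z to the handle
- chisel: Chisel with a BLUE handle, otherwise like the file, in another socket of the rack; leave alone. Origin at the tip, +z to the handle
- kit_drawer0 (a joint): Opening of the kit cabinet's drawer in m: 0 is fully home against its stop, grows as it is pulled out (starts 0.06 to 0.12). It slides stiffly (about 1 N plus a little drag) and stays where it is left
- kit_drawer0_handle (a point): middle of the drawer's steel bar handle, 100 mm wide (round bar, parallel to the front), 35 mm in front of the white drawer front, 62 mm above the bench; moves with the drawer. Pushing on the bar or on the front closes the drawer
- kit: Kit cabinet, fixed on the bench: wooden box 220 (x) x 200 (y) x 100 mm high with one white-fronted drawer (sanding sticks inside) which opens along the cabinet's -x and so is pushed home along its +x. Origin on the bench under its middle
- hull: Boat hull of pale wood, loose, about 145 (x) x 76 (y) x 24 mm, pointed at its +x end; it lies on the bench hook, so its top is 42 mm above the bench. Origin in the middle of its underside (taken as the middle of the hull). Leave it where it is
- hook: Fixed bench hook: plywood board 220 x 140 x 18 mm under the hull with a dark cross fence, 32 mm high in all, at its +x end. Origin under its middle
- saw: Coping saw lying on the bench, dark steel frame 100 x 100 mm with a pale wooden handle; leave alone. Origin on the bench at the middle of its blade
- ruler: Red ruler 30 x 200 x 5 mm lying on the bench; leave alone. Origin under its middle
- glue: White glue bottle, 52 mm across, 150 mm high, orange cap, standing; leave alone. Origin under its middle
- sander: Cork sanding block 90 x 50 x 32 mm lying on the bench; leave alone. Origin under its middle
Not all that is in view belongs to the job. What is shaped like the hull but turquoise is not meant. Of the things that look like the file, the larger one is meant.

How it is judged:
On the way, in this order (a step that is already met when the one before it is completed fails the run):
1. the drawer is fully home while the green-handled file still stands in the rack (value of joint kit_drawer0 below 0.005 m and distance of file_tip from where it was at the start of the episode below 0.02 m), for 0.2 s.
2. the green-handled file, in the gripper, is drawn clear of the rack (height (world z) of file_tip above 0.09 m and contact force between file and rack below 0.05 N and contact force between the fingers and file above 1 N), for 0.1 s.
At the end, for the whole second after the job is handed in: Drawer within 6 mm of home; the green-handled file still, held by the fingers alone, level and flat within 0.2 rad, blade middle within 45 mm (horizontally) of the hull's middle and over 120 mm (tip over 110 mm) above the bench; hull, rasp and chisel within 20 mm of their start (value of joint kit_drawer0 below 0.006 m and (angle between file's own x axis and vertical below 0.2 rad or angle between file's own x axis and vertical above 2.9416 rad) and horizontal distance between file_blade and hull below 0.045 m and height (world z) of file_blade above 0.12 m and height (world z) of file_tip above 0.11 m and contact force between the fingers and file above 1 N and contact force between file and hull below 0.05 N and contact force between file and rack below 0.05 N and contact force between file and kit below 0.05 N and contact force between file and hook below 0.05 N and linear speed of file below 0.03 m/s and distance of each of hull, rasp, chisel from where it was at the start of the episode below 0.02 m); the arm keeps its last pose, push and grip.
It fails at once if the hull is shifted by more than 20 mm or struck with the file (distance of hull from where it was at the start of the episode above 0.02 m or contact force between file and hull above 1 N).
It fails at once if another tool is disturbed in the rack by more than 20 mm (distance of any of rasp, chisel from where it was at the start of the episode above 0.02 m).
It fails at once if saw, ruler, glue bottle or sanding block is shifted by more than 30 mm (distance of any of saw, ruler, glue, sander from where it was at the start of the episode above 0.03 m).
It also fails if it takes over 64 s, if anything falls off the work surface, if the arm or the gripper's body presses on something with over 40 N, if the wrist force passes 120 N, or if a joint passes its speed limit or range.

ROBOT

A 6-joint arm with a two-finger parallel gripper is mounted at the origin on the work surface. World frame = base frame: x ahead of the robot, y to its left, z up, the work surface at z = 0. Lengths are in m, angles in rad, forces in N, time in s.
With the tool pointing down it reaches from about 0.275 to 0.775 m from the base axis. Payload 14.6 kg.
Tool frame: the origin (TCP) lies on the centre line of the jaws, within the pads' length; the fingertips stand 25 mm ahead of it and the grasp point (between the pads) lies 6 mm ahead of it; x points along the fingers, y is the direction in which the jaws open and shut, and the axes are right-handed (so a half turn about x gives the same grasp; the last joint's range is limited). The gripper opens to 85 mm and grips with 20 to 120 N. Pads are 22 mm wide; open, the fingers measure 114 mm over their backs; the gripper's body (76 mm by 85 mm) begins 54 mm behind the grasp point. The pads swing forward as they close: fully open they stand 13 mm farther back than shut.
Start: joints at [1.14, 0.263, -0.048, 1.259, 0, 1.415], TCP at [0.143, 0.505, 0.256] pointing down, gripper open.
Joint ranges: [-2.65, 2.65], [-0.89, 1.7], [-1.18, 1.37], [-2.13, 2.11], [-1.35, 1.29], [-3.14, 3.14]. Speed limits (rad/s): [1.89, 1.89, 2.57, 2.79, 3.14, 3.14].

INTERFACE

Orientations are given as a 3x3 rotation matrix whose columns are the frame's x, y, z axes.
In Python, from rig import robot gives the robot as it stands.
- The arm moves only by the shell command python3 -m inch 'ROWS' [OPENING]. ROWS is JSON, a list that holds one entry, the list of rows, each a list of 4 numbers: the shift along the tool's x, y, z in m, then the turn about the tool's x in degrees. In form: [[[x, y, z, spin], ...]]. A call has exactly 5 rows; each row shifts and turns the commanded pose from where the row before left it, along the tool's axes as they then stand; what a row does not reach is not made up. A row lasts 1/12 s, in which the tool goes at most 41.7 mm and 7.16 degrees, less where a joint would pass 70% of its speed; a pose out of reach is approached as far as the arm can. A call is refused whole if a number of a shift passes 0.0417 or a number of a turn 7.16, either way. A call with a gripper value outside its range is refused whole. OPENING is the closure, from 0 (fully open) to 1 (shut), set as the call begins (- or left out, the last holds). The fingers move at their own pace and stop on an object; the grip force is fixed at half the most. Time passes only in rows, so rows that do not move let the fingers close, or fill a call up. It gives the time, the measured TCP pose, the force and the opening at its end, in the units of the state.
- robot.observe(): the state, without advancing time (a new reading comes with each control period).
- robot.snapshot(name): name is "scene" or "top" or "wrist"; returns (picture, depth): 400x640x3 uint8, red, green, blue; 400x640 float32, m along the optical axis (not along the pixel's ray), 0 where there is no reading.
- robot.camera_model(name): a dict with "fx", "fy", "cx", "cy" (pixels), "R" (3x3) and "t" (3): a world point X has camera coordinates R X + t; the wrist camera has in their place "T_tool_cam" (4x4, takes a point from camera to tool coordinates, whose origin is the TCP and whose axes are the tool frame's). Camera axes: x right, y down, z forward; pixel columns grow to the right and rows downward; lengths in m; the calibration is good to about 2 mm. A picture is of the moment at which its call begins: read the wrist's pose just before it. camera_model takes no time and is no camera call.
- robot.hand_in(): hands the job in, once; it reports no verdict.
The state is a dict: "t": time; "qpos": joint angles; "joint_vel": joint speeds; "tau": joint torques, N m; "tool_pos": TCP position; "tool_rot": TCP orientation; "wrist_force": force on the tool from outside, world axes, zero at the start; "moment": the same for the moment, N m; "width": finger opening in m.
Only numpy, scipy, OpenCV 4.12 (cv2) and the standard library are available. Lean on these libraries where they do the work, as an engineer would, in place of code of your own. Each camera call takes 0.05 s, during which the arm holds its last target.

## Working session

There is one attempt and no reset: what is moved stays moved. The work goes in short steps, Python scripts to look and compute and a shell command to move; the robot and the scene stay as the last step left them, time stands still between calls to the robot, and variables do not carry over. Pictures are saved under pics/ and viewed, and the job is handed in when it is done.

```bash
ls; mkdir -p pics
python3 - <<'E'
from rig import robot
import cv2, numpy as np
s=robot.observe(); print(s['t'],s['tool_pos'],s['tool_rot'],s['width'])
for n in ("scene","top"):
    p,d=robot.snapshot(n); cv2.imwrite(f'pics/{n}0.png',p[...,::-1]); np.save(f'pics/{n}0.npy',d)
    m=robot.camera_model(n); print(n,{k:np.round(v,3).tolist() for k,v in m.items()})
E
```

```text
pics
0.0 [0.14287633 0.50493138 0.2558198 ] [[-4.48404864e-04  2.72314277e-01  9.62208259e-01]
 [-9.64637336e-04  9.62207790e-01 -2.72314594e-01]
 [-9.99999434e-01 -1.05028920e-03 -1.68774134e-04]] 0.08534518579848771
scene {'fx': 519.974, 'fy': 519.974, 'cx': 311.068, 'cy': 201.202, 'R': [[0.74, 0.673, -0.006], [0.41, -0.458, -0.789], [-0.533, 0.581, -0.615]], 't': [-0.335, -0.114, 2.036]}
top {'fx': 373.204, 'fy': 373.204, 'cx': 319.911, 'cy': 198.46, 'R': [[-0.024, -1.0, 0.009], [-0.996, 0.023, -0.088], [0.088, -0.011, -0.996]], 't': [-0.019, 0.5, 1.255]}
```

View pics/scene0.png

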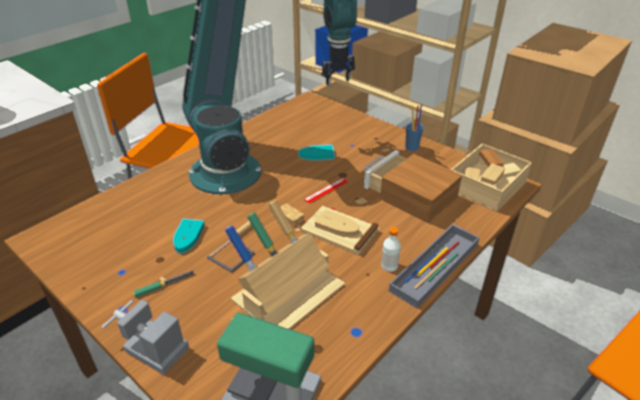

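View pics/top0.png

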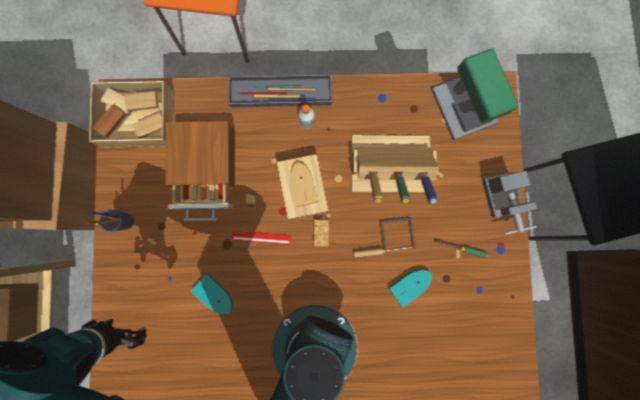

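The green file is in the rack's middle socket (top view about (403,187)), with the hull at (302,178) and the drawer handle at (200,217). The small green file at (465,248) is a decoy. Next I'll enlarge these areas.

Run:
```python
import cv2
t=cv2.imread('pics/top0.png')
cv2.imwrite('pics/c1.png',cv2.resize(t[125:265,340:460],None,fx=5,fy=5,interpolation=cv2.INTER_CUBIC)[:600])
cv2.imwrite('pics/c2.png',cv2.resize(t[110:240,160:340],None,fx=4.4,fy=4.4,interpolation=cv2.INTER_CUBIC))
s=cv2.imread('pics/scene0.png')
cv2.imwrite('pics/c3.png',cv2.resize(s[140:330,210:400],None,fx=3.1,fy=3.1,interpolation=cv2.INTER_CUBIC))
```

```text
(no output)
```

View pics/c1.png

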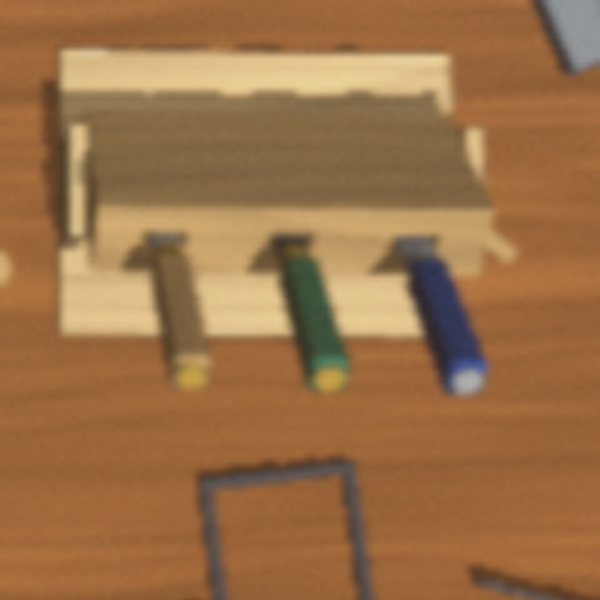

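View pics/c2.png

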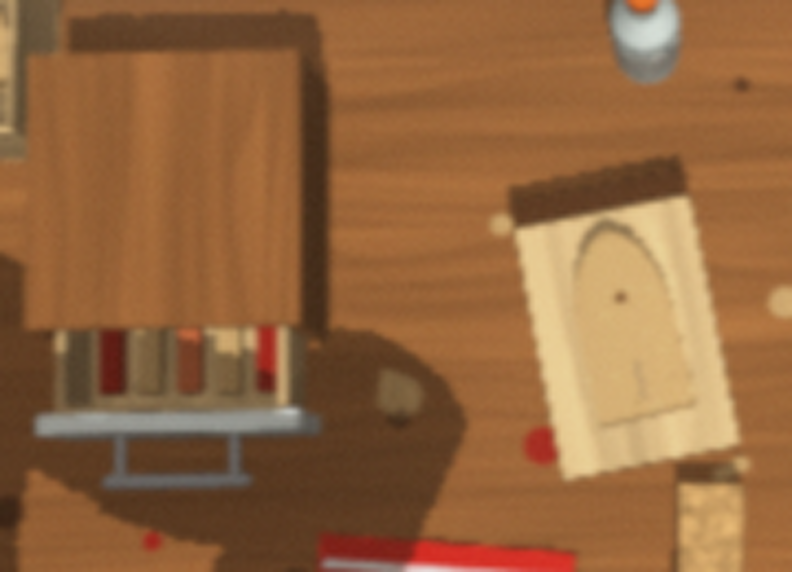

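View pics/c3.png

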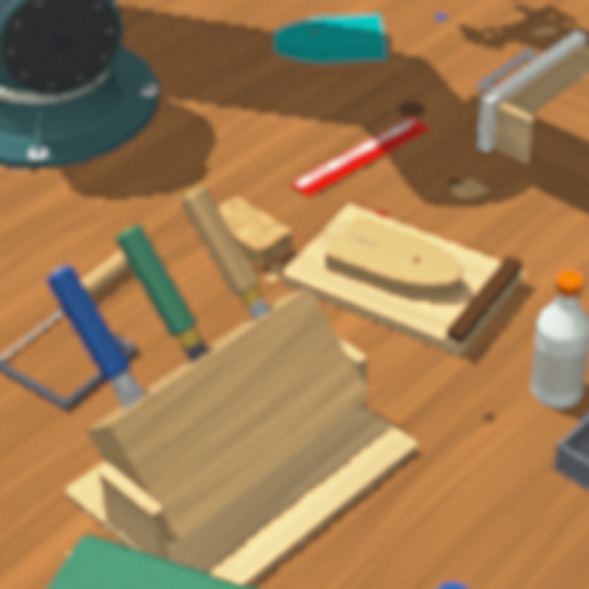

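```bash
cat > h.py <<'E'
from rig import robot
import numpy as np, cv2
def W(n,u,v,d=None,z=None):
    m=robot.camera_model(n); R=np.array(m['R']);t=np.array(m['t'])
    r=np.array([(u-m['cx'])/m['fx'],(v-m['cy'])/m['fy'],1.])
    c=-R.T@t; w=R.T@r
    if z is not None: k=(z-c[2])/w[2]
    else: k=d
    return c+k*w
def proj(n,X):
    m=robot.camera_model(n); c=np.array(m['R'])@X+m['t']; return m['cx']+m['fx']*c[0]/c[2],m['cy']+m['fy']*c[1]/c[2]
E
python3 - <<'E'
from h import *
np.set_printoptions(precision=4,suppress=True)
d=np.load('pics/top0.npy')
def c1(u,v):return 340+(u+.5)/5-.5,125+(v+.5)/5-.5
def c2(u,v):return 160+(u+.5)/4.4-.5,110+(v+.5)/4.4-.5
P={'butt':c1(328,375),'hmid':c1(312,305),'hlow':c1(300,260),'rbutt':c1(192,375),'bbutt':c1(465,378),
'hullmid':c2(627,318),'hooktop':c2(550,330),'bar':c2(178,481),'front':c2(178,420),'cab':c2(165,180)}
for k,(u,v) in P.items():
    print(k,(round(u,1),round(v,1)),W('top',u,v,d=d[int(round(v)),int(round(u))]))
print('handle pixels via colour')
p=cv2.imread('pics/top0.png')
g=p.astype(int);m=(g[...,1]>g[...,2]+15)&(g[...,1]>g[...,0]+8);m[:, :340]=0;m[:,460:]=0;m[:160]=0;m[215:]=0
vv,uu=np.nonzero(m); X=np.array([W('top',u,v,d=d[v,u]) for u,v in zip(uu,vv)]);
for b in range(vv.min(),vv.max()+1,2):
    s=vv==b
    if s.any(): print(b,np.median(X[s],0),uu[s].min(),uu[s].max())
for n,cs,z in (('hook',[(512,190),(682,158)],.032),('hookb',[(738,440),(566,478)],.018),('hullstern',[(600,425),(695,403)],.042),('hulltip',[(605,222)],.042),
 ('cabtop',[(28,55),(302,50),(302,328),(25,328)],.1),('bar',[(105,482),(250,480)],.062),('front top',[(36,428),(320,425)],.095)):
    for c in cs: print(n,W('top',*c2(*c),z=z))
for c in [(62,50),(450,55),(62,333)]: print('rackbase',W('top',*c1(*c),z=.012))
for c in [(95,205),(490,210)]: print('rackedge',W('top',*c1(*c),z=.137))
E
```

```text
butt (405.2, 199.6) [ 0.4731 -0.2754  0.2192]
hmid (402.0, 185.6) [ 0.5177 -0.275   0.1887]
hlow (399.6, 176.6) [ 0.5498 -0.2767  0.1549]
rbutt (378.0, 199.6) [ 0.4747 -0.1962  0.2211]
bbutt (432.6, 200.2) [ 0.4689 -0.3527  0.2262]
hullmid (302.1, 181.9) [0.5549 0.0281 0.0452]
hooktop (284.6, 184.6) [0.5506 0.0895 0.0168]
bar (200.1, 218.9) [0.4373 0.3633 0.0685]
front (200.1, 205.1) [0.4812 0.3572 0.0885]
cab (197.1, 150.5) [0.6575 0.3637 0.1007]
handle pixels via colour
177 [ 0.5485 -0.2779  0.1548] 399 401
179 [ 0.5412 -0.2778  0.1625] 399 402
181 [ 0.5338 -0.2786  0.171 ] 400 403
183 [ 0.5268 -0.2764  0.1781] 400 403
185 [ 0.5197 -0.2771  0.1865] 401 404
187 [ 0.5131 -0.2761  0.1926] 401 405
189 [ 0.506  -0.2763  0.2018] 402 405
191 [ 0.4995 -0.2757  0.2071] 402 406
193 [ 0.4926 -0.2766  0.2155] 403 407
195 [ 0.4862 -0.275   0.2239] 403 407
197 [ 0.4801 -0.2738  0.2257] 402 408
hook [0.6591 0.1161 0.032 ]
hook [ 0.6816 -0.0168  0.032 ]
hookb [ 0.4609 -0.0553  0.018 ]
hookb [0.4345 0.0789 0.018 ]
hullstern [0.4734 0.0505 0.042 ]
hullstern [ 0.4886 -0.0224  0.042 ]
hulltip [0.6303 0.0437 0.042 ]
cabtop [0.7538 0.4655 0.1   ]
cabtop [0.7533 0.2631 0.1   ]
cabtop [0.5456 0.2636 0.1   ]
cabtop [0.5502 0.4652 0.1   ]
bar [0.4381 0.4196 0.062 ]
bar [0.437  0.3116 0.062 ]
front top [0.4772 0.4584 0.095 ]
front top [0.4746 0.2519 0.095 ]
rackbase [ 0.7223 -0.1487  0.012 ]
rackbase [ 0.7128 -0.4211  0.012 ]
rackbase [ 0.5229 -0.1424  0.012 ]
rackedge [ 0.59   -0.1534  0.137 ]
rackedge [ 0.5813 -0.4019  0.137 ]
```

Checks against the given sizes:
- The file lean measures about 42° (43° expected) and the rack yaw is about -0.037 rad.
- Socket spacing is about 79 mm (80 mm expected).
- The bar is at (0.438, 0.365) and the hull middle is near (0.555, 0.028).

The moves only allow spin about the vertical tool. So I plan to pull the file out, lay it down by pivoting its tip on free bench between hull and cabinet, then regrasp it level. First comes the drawer.

```bash
python3 -m inch '[[[0,0,0,-5],[0,0,0,-5],[0,0,0,-3.7],[0.01,-0.02,0.034,0],[0.01,-0.02,0.034,0]]]' 1
```

```text
t: 0.52
tool_pos: [0.2092, 0.4628, 0.236]
tool_rot: [[0.0, 0.032, 0.999], [0.001, 0.999, -0.032], [-1.0, 0.001, 0.0]]
wrist_force: [1.6, 0.4, -0.9]
width: 0.0257
```

```bash
python3 -m inch '[[[0.01,-0.02,0.034,0],[0.01,-0.02,0.034,0],[0.01,-0.02,0.034,0],[0.01,-0.02,0.034,0],[0.01,-0.01,0.02,0]]]'
```

```text
t: 0.93
tool_pos: [0.3646, 0.3648, 0.1856]
tool_rot: [[0.0, 0.039, 0.999], [-0.001, 0.999, -0.039], [-1.0, -0.001, 0.0]]
wrist_force: [0.3, 0.5, 0.2]
width: -0.0006
```

```bash
python3 -m inch '[[[0.035,0,0,0],[0.035,0,0,0],[0.03,0,0,0],[0.017,0,0.01,0],[0,0,0.02,0]]]'
```

```text
t: 1.35
tool_pos: [0.389, 0.3644, 0.0655]
tool_rot: [[-0.006, 0.036, 0.999], [-0.004, 0.999, -0.036], [-1.0, -0.004, -0.006]]
wrist_force: [0.5, 0.8, -0.1]
width: -0.0001
```

```bash
python3 -m inch '[[[0,0,0.015,0],[0,0,0.015,0],[0,0,0.015,0],[0,0,0.015,0],[0,0,0.01,0]]]'
python3 - <<'E'
from h import *
p,d=robot.snapshot('top');cv2.imwrite('pics/t1.png',cv2.resize(p[110:240,150:330,::-1],None,fx=4.4,fy=4.4))
E
```

```text
t: 1.77
tool_pos: [0.4629, 0.3633, 0.0689]
tool_rot: [[-0.0, 0.037, 0.999], [-0.0, 0.999, -0.037], [-1.0, -0.0, -0.0]]
wrist_force: [-0.5, 0.6, -0.4]
width: -0.0002
```

View pics/t1.png

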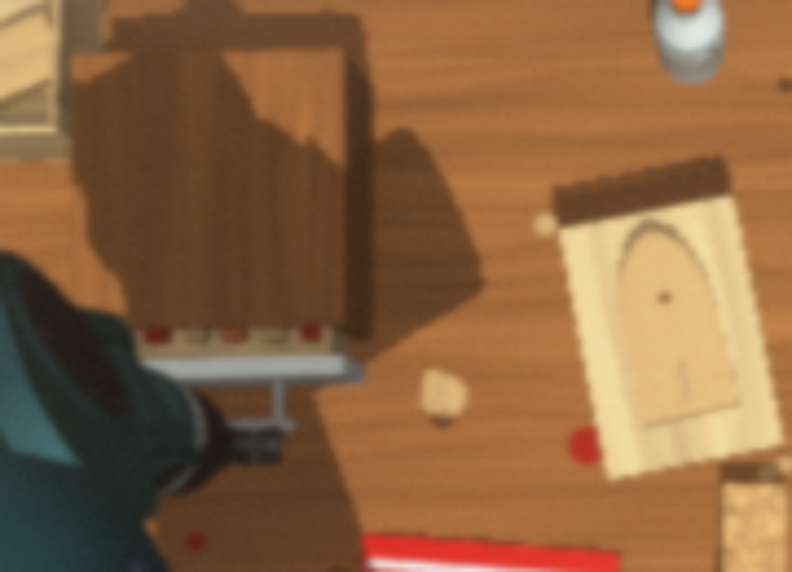

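The fingers are pushing the bar at crop (270,425) and the drawer is moving home with roughly 20 mm left. I'll push on in small steps.

```bash
python3 -m inch '[[[0,0,0.005,0],[0,0,0.005,0],[0,0,0.004,0],[0,0,0.002,0],[0,0,0.001,0]]]';python3 -m inch '[[[0,0,0.002,0],[0,0,0.002,0],[0,0,0.002,0],[0,0,0.001,0],[0,0,0,0]]]'
```

```text
t: 2.23
tool_pos: [0.479, 0.3628, 0.0693]
tool_rot: [[-0.0, 0.037, 0.999], [-0.0, 0.999, -0.037], [-1.0, -0.0, -0.0]]
wrist_force: [-0.7, -0.4, 0.3]
width: -0.0002
t: 2.65
tool_pos: [0.4839, 0.3626, 0.0691]
tool_rot: [[-0.004, 0.036, 0.999], [0.0, 0.999, -0.036], [-1.0, 0.0, -0.004]]
wrist_force: [-13.6, 3.4, 6.9]
width: -0.0001
```

```bash
python3 -m inch '[[[0,0,0.001,0],[0,0,0,0],[0,0,0,0],[0,0,0,0],[0,0,0,0]]]'
python3 - <<'E'
from h import *
p,d=robot.snapshot('top');cv2.imwrite('pics/t2.png',cv2.resize(p[110:240,150:330,::-1],None,fx=4.4,fy=4.4))
E
```

```text
t: 3.07
tool_pos: [0.484, 0.3626, 0.0691]
tool_rot: [[-0.005, 0.035, 0.999], [0.0, 0.999, -0.035], [-1.0, 0.0, -0.005]]
wrist_force: [-19.6, 2.7, 9.6]
width: -0.0002
```

View pics/t2.png

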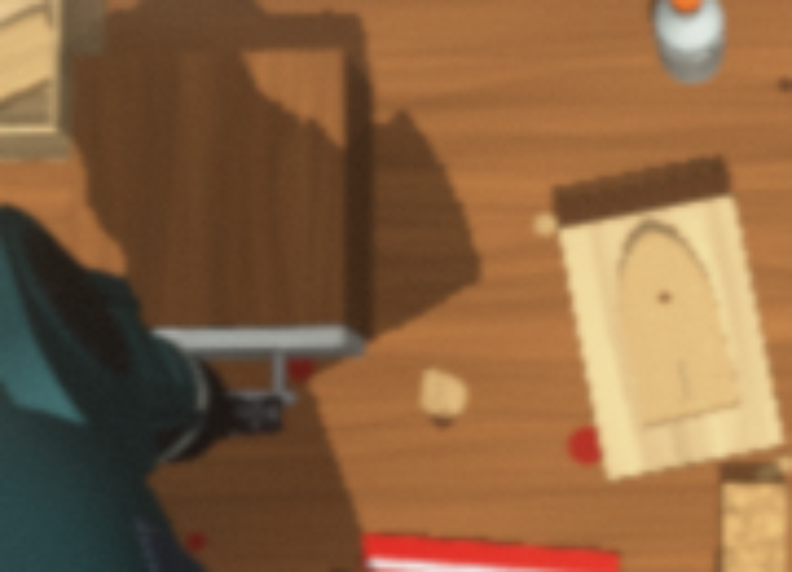

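The drawer front sits flush against the cabinet and the force rose to about 20 N against the stop, so it is home. Backing off, rising and crossing to the rack.

```bash
python3 -m inch '[[[0,0,-0.02,0],[0,0,-0.03,0],[0.0,0,-0.01,0],[-0.035,0,0,0],[-0.04,0,0,0]]]';python3 -m inch '[[[-0.04,0,0,0],[-0.04,0,0,0],[-0.04,0,0,0],[-0.04,-0.01,0,0],[-0.02,-0.035,0,0]]]' 0; python3 -m inch '[[[0,-0.04,0,0],[0,-0.04,0,0],[0,-0.04,0,0],[0,-0.04,0,0],[0,-0.04,0,0]]]'
```

```text
t: 3.53
tool_pos: [0.4252, 0.3639, 0.1436]
tool_rot: [[-0.004, 0.036, 0.999], [-0.003, 0.999, -0.036], [-1.0, -0.003, -0.004]]
wrist_force: [1.4, 1.0, 0.8]
width: 0.0002
t: 3.95
tool_pos: [0.4262, 0.3218, 0.3284]
tool_rot: [[0.005, 0.034, 0.999], [0.003, 0.999, -0.034], [-1.0, 0.003, 0.004]]
wrist_force: [1.7, -0.6, 0.5]
width: 0.0602
t: 4.37
tool_pos: [0.4176, 0.1181, 0.3246]
tool_rot: [[0.001, 0.036, 0.999], [-0.0, 0.999, -0.036], [-1.0, -0.0, 0.001]]
wrist_force: [1.0, -0.1, 0.1]
width: 0.0857
```

```bash
python3 -m inch '[[[0,-0.04,0.005,0],[0,-0.04,0.005,0],[0,-0.04,0.005,0],[0,-0.04,0.005,0],[0,-0.04,0.005,0]]]';python3 -m inch '[[[0,-0.035,0,0],[0,-0.035,0,0],[0,-0.035,0,0],[0,-0.035,0,0],[0,-0.02,0,0]]]'
python3 - <<'E'
from h import *
p,d=robot.snapshot('wrist');cv2.imwrite('pics/w1.png',p[...,::-1])
E
```

```text
t: 4.78
tool_pos: [0.4354, -0.0832, 0.3248]
tool_rot: [[0.001, 0.037, 0.999], [-0.001, 0.999, -0.037], [-1.0, -0.001, 0.001]]
wrist_force: [0.5, 0.7, 0.6]
width: 0.0855
t: 5.2
tool_pos: [0.4295, -0.2443, 0.3243]
tool_rot: [[0.0, 0.038, 0.999], [-0.001, 0.999, -0.038], [-1.0, -0.001, 0.0]]
wrist_force: [0.1, 0.3, 0.2]
width: 0.0852
```

View pics/w1.png

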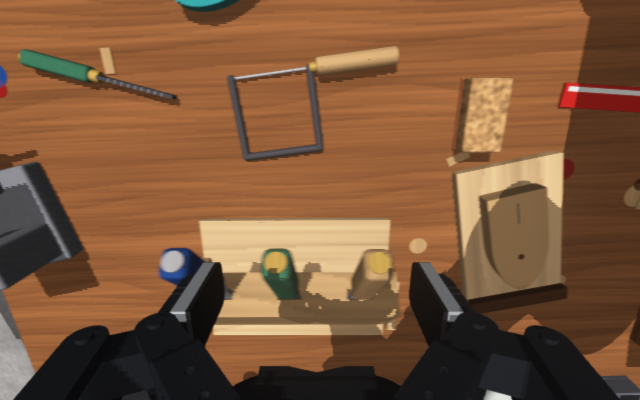

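Wrist view: green butt at (277,262), blue at (175,260), natural at (378,262); the hull is at the right. I'll cross-check the file position with it.

Run:
```python
from h import *
np.set_printoptions(precision=4,suppress=True)
s=robot.observe(); p,d=robot.snapshot('wrist'); m=robot.camera_model('wrist'); T=np.array(m['T_tool_cam'])
def ww(u,v):
    z=d[v,u]; c=np.array([(u-m['cx'])/m['fx']*z,(v-m['cy'])/m['fy']*z,z,1])
    return np.array(s['tool_rot'])@(T@c)[:3]+s['tool_pos']
print(s['tool_pos'])
for n,u,v in (('butt',276,262),('face left',267,262),('r',287,262),('hmid',283,280),('hmid2',288,290),('hull',520,230),('nat',378,262),('blue',173,260)): print(n,ww(u,v))
g=p.astype(int);mk=(g[...,1]>g[...,0]+15)&(g[...,1]>g[...,2]+8);mk[:240]=0;mk[:,:250]=0;mk[:,310:]=0
for b in range(248,302,4):
    uu=np.nonzero(mk[b])[0]
    if len(uu): print(b,uu.min(),uu.max(),ww(uu.min()+1,b),ww(uu.max()-1,b))
```

```text
[ 0.4296 -0.246   0.3239]
butt [ 0.4712 -0.2778  0.221 ]
face left [ 0.473  -0.2854  0.2172]
r [ 0.4717 -0.2694  0.2206]
hmid [ 0.4852 -0.2731  0.2241]
hmid2 [ 0.5152 -0.274   0.1925]
hull [0.534  0.0226 0.042 ]
nat [ 0.4748 -0.1996  0.2199]
blue [ 0.4676 -0.3575  0.2187]
252 269 293 [ 0.4674 -0.2834  0.2115] [ 0.4681 -0.266   0.2114]
256 267 294 [ 0.4693 -0.2847  0.2143] [ 0.4701 -0.2652  0.2143]
260 267 294 [ 0.4716 -0.2846  0.2165] [ 0.4721 -0.2651  0.2171]
264 267 294 [ 0.4742 -0.2846  0.2183] [ 0.4749 -0.2652  0.2184]
268 266 294 [ 0.4761 -0.2852  0.2209] [ 0.4782 -0.2654  0.2187]
272 266 294 [ 0.4791 -0.2853  0.2218] [ 0.4798 -0.2653  0.2219]
276 268 294 [ 0.4808 -0.2835  0.2248] [ 0.4831 -0.2654  0.2222]
280 270 292 [ 0.4852 -0.2825  0.2236] [ 0.4875 -0.2674  0.2207]
284 273 294 [ 0.496  -0.2824  0.2123] [ 0.4995 -0.2675  0.2078]
288 276 295 [ 0.5069 -0.2821  0.2014] [ 0.5112 -0.2682  0.1958]
292 278 296 [ 0.5232 -0.2837  0.1832] [ 0.5258 -0.2692  0.1801]
296 281 295 [ 0.5385 -0.2836  0.1672] [ 0.5391 -0.2718  0.167 ]
```

```bash
python3 -m inch '[[[0,-0.012,0.03,0],[0,-0.012,0.03,0],[0,-0.003,0.0115,0],[0,0,0,0],[0,0,0,0]]]' 0
```

```text
t: 5.72
tool_pos: [0.5005, -0.27, 0.324]
tool_rot: [[-0.001, 0.036, 0.999], [0.0, 0.999, -0.036], [-1.0, 0.0, -0.001]]
wrist_force: [-0.3, 0.4, 1.0]
width: 0.0852
```

```bash
python3 -m inch '[[[0.03,-0.006,0,0],[0.035,0,0,0],[0.03,0,0,0],[0.02,0,0,0],[0,0,0,0]]]' 0
```

```text
t: 6.13
tool_pos: [0.4979, -0.2748, 0.2063]
tool_rot: [[-0.004, 0.037, 0.999], [0.003, 0.999, -0.037], [-1.0, 0.003, -0.004]]
wrist_force: [-0.4, -0.6, -0.4]
width: 0.0856
```

```bash
python3 -m inch '[[[0.01,0,0,0],[0.008,0,0,0],[0,0,0,0],[0,0,0,0],[0,0,0,0]]]' 0;  python3 - <<'E'
from h import *
p,d=robot.snapshot('wrist');cv2.imwrite('pics/w2.png',p[...,::-1])
E
```

```text
t: 6.55
tool_pos: [0.5002, -0.2766, 0.1923]
tool_rot: [[0.001, 0.037, 0.999], [-0.001, 0.999, -0.037], [-1.0, -0.001, 0.001]]
wrist_force: [0.2, -1.0, 0.6]
width: 0.0852
```

View pics/w2.png

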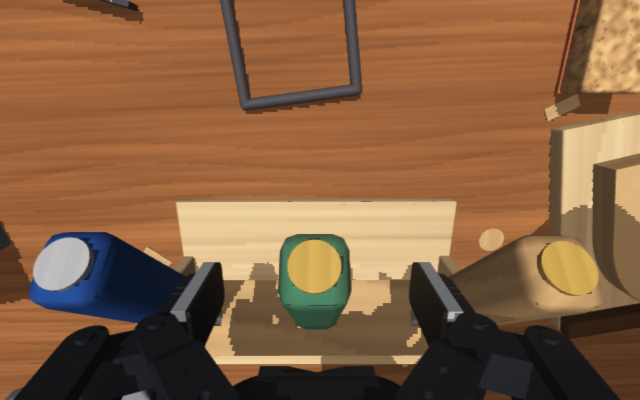

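The green butt at (315,265) is centred between the pads at columns 220 and 415. The neighbouring handles are clear. Closing.

```bash
python3 -m inch '[[[0,0,0,0],[0,0,0,0],[0,0,0,0],[0,0,0,0],[0,0,0,0]]]' 1;python3 -m inch '[[[0,0,0,0],[0,0,0,0],[0,0,0,0],[0,0,0,0],[0,0,0,0]]]'
```

```text
t: 7.02
tool_pos: [0.5001, -0.2764, 0.1913]
tool_rot: [[-0.0, 0.037, 0.999], [0.0, 0.999, -0.037], [-1.0, 0.0, -0.0]]
wrist_force: [-0.3, 0.6, 0.1]
width: 0.0257
t: 7.43
tool_pos: [0.5, -0.2765, 0.1914]
tool_rot: [[0.0, 0.037, 0.999], [-0.0, 0.999, -0.037], [-1.0, -0.0, 0.0]]
wrist_force: [-1.6, -0.4, 3.7]
width: 0.0234
```

```bash
python3 -m inch '[[[-0.0073,0,-0.0068,0],[-0.0073,0,-0.0068,0],[-0.0073,0,-0.0068,0],[-0.0073,0,-0.0068,0],[-0.0073,0,-0.0068,0]]]';python3 -m inch '[[[-0.011,0,-0.0102,0],[-0.011,0,-0.0102,0],[-0.011,0,-0.0102,0],[-0.011,0,-0.0102,0],[-0.011,0,-0.0102,0]]]'
```

```text
t: 7.85
tool_pos: [0.4651, -0.2752, 0.2288]
tool_rot: [[0.0, 0.037, 0.999], [-0.0, 0.999, -0.037], [-1.0, -0.0, 0.0]]
wrist_force: [1.3, -1.2, -1.0]
width: 0.023
t: 8.27
tool_pos: [0.4138, -0.2732, 0.284]
tool_rot: [[-0.0, 0.037, 0.999], [-0.0, 0.999, -0.037], [-1.0, -0.0, -0.0]]
wrist_force: [-0.0, -1.1, -1.1]
width: 0.0233
```

```bash
python3 -m inch '[[[-0.011,0,-0.0102,0],[-0.011,0,-0.0102,0],[-0.011,0,-0.0102,0],[-0.011,0,-0.0,0],[-0.011,0,0,0]]]';  python3 - <<'E'
from h import *
p,d=robot.snapshot('scene');cv2.imwrite('pics/s3.png',cv2.resize(p[60:330,180:440,::-1],None,fx=2.2,fy=2.2))
E
```

```text
t: 8.68
tool_pos: [0.3834, -0.2721, 0.3391]
tool_rot: [[0.0, 0.037, 0.999], [-0.0, 0.999, -0.037], [-1.0, -0.0, 0.0]]
wrist_force: [1.1, 0.2, -1.6]
width: 0.0232
```

View pics/s3.png

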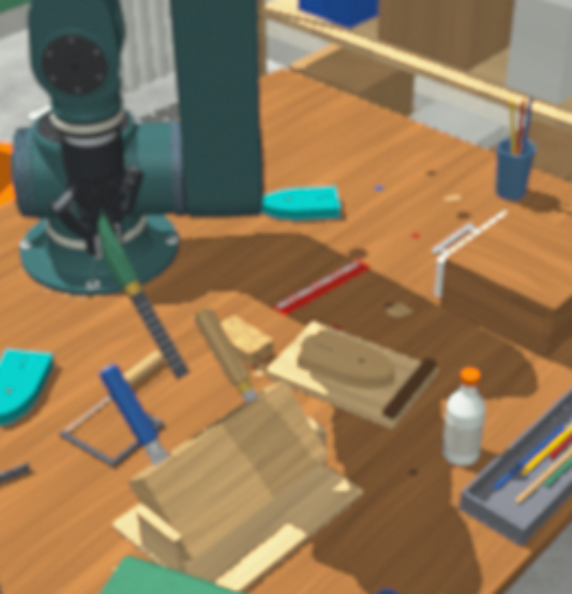

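The file is clear of the rack and still leaning about 43°, and the rasp and chisel are untouched. Next I'll check the heights in the lay-down strip, where a pale chip lies near crop t2 (443,395).

Run:
```python
from h import *
d=np.load('pics/top0.npy'); vs,us=np.mgrid[60:300,150:460]
m=robot.camera_model('top');R=np.array(m['R']);t=np.array(m['t'])
z=d[vs,us];P=np.stack([(us-m['cx'])/m['fx']*z,(vs-m['cy'])/m['fy']*z,z],-1)-t
X=P@R
H={}
for p in X.reshape(-1,3):
    k=(round(p[0]/.02),round(p[1]/.02)); H.setdefault(k,[]).append(p[2])
ys=range(16,-13,-1)
print('x\\y  '+' '.join(f'{j*2:4d}' for j in ys))
for i in range(38,12,-1): print(f'{i*2:4d} '+' '.join(f'{1000*np.percentile(H[(i,j)],95):4.0f}' if (i,j) in H else '   .' for j in ys))
```

```text
x\y    32   30   28   26   24   22   20   18   16   14   12   10    8    6    4    2    0   -2   -4   -6   -8  -10  -12  -14  -16  -18  -20  -22  -24
  76  102  102  101   93    5    5    3    4    6    5    4    4    4    4   98  150  147   95    4    5    5    6    5    4    5    6    4    5    4
  74  103  105  103  101    5    4    5    4    4    5    6    6    3    6    4   73   60    5    5    5    4    4    4    5    4    5    5    6    5
  72  104  104  103  100    5    2    5    4    5    4    4    4    4    3    5    5    5    4    5    6    4    6    5   14   15   16   16   18   14
  70  104  103  105   99    4    6    3    5    5    5    6    4    5    5    4    6    4    4    3    3    5    3    3   14   17   17   16   18   16
  68  104  104  103   99    4    3    6    4    4    4    5    5    4    5    3    4   12   24    5    5    7    4    5   11   16   16   17   18   17
  66  104  105  104  101    5    6    5    5    5    4    4   36   36   35   37   36   36   34    5    5    4    5    6   79   74   70   67   69   67
  64  105  104  103  102    5    3    5    5    4 
[... 2249 characters left out ...]
    4    5    5    5    4    5    5   32   36   37   34    6    4    5    6    4    5    6    4   14
  32    4    4    5    4    5    5    4    5    4    5    5    3    4    4    4    5    5    5    3    5    4    5    5   23   25   23   25   24   25
  30    6    6    5    4    5    4    3    5    4    4    5    6    4    3    4    4    5    6    4    5    5    4    4   22   25   25   21   22   17
  28    3    7    4    4    6    4    5    3    5    5    4    4    5    5    5    4    6    6    4    5    3    5    5    4    5    5    5    5    6
  26    4    7    4    4    5    5    4    4    5    5    4    4    4    5    4    6    5    5    5    5    6    7    6    3    6    6    6    6    6
```

The chip is just a flat mark. The strip x 0.41–0.76, y 0.12–0.24 is empty. I'll raise the file to pass over the rasp handle (0.226 m high), then cross.

```bash
python3 -m inch '[[[-0.025,0,0,0],[-0.03,0,0,0],[-0.03,0,0,0],[-0.015,0.01,0,0],[0,0.02,0,0]]]';python3 -m inch '[[[0,0.03,0,0],[0,0.033,0,0],[0,0.033,0,0],[0,0.033,0,0],[0,0.033,0,0]]]';python3 -m inch '[[[0,0.033,0,0],[0,0.033,0,0],[0,0.033,0,0],[0,0.033,0,0],[0,0.033,0,0]]]'
```

```text
t: 9.15
tool_pos: [0.3857, -0.2436, 0.4401]
tool_rot: [[0.002, 0.038, 0.999], [-0.002, 0.999, -0.038], [-1.0, -0.002, 0.002]]
wrist_force: [0.8, -0.4, -2.2]
width: 0.0233
t: 9.57
tool_pos: [0.3908, -0.079, 0.4379]
tool_rot: [[-0.0, 0.037, 0.999], [0.0, 0.999, -0.037], [-1.0, 0.0, -0.0]]
wrist_force: [-0.1, 0.1, -1.7]
width: 0.0235
t: 9.98
tool_pos: [0.3969, 0.086, 0.438]
tool_rot: [[0.0, 0.037, 0.999], [-0.0, 0.999, -0.037], [-1.0, -0.0, 0.0]]
wrist_force: [0.9, -0.9, -1.9]
width: 0.0232
```

```bash
python3 -m inch '[[[0,0.03,0.01,0],[0,0.03,0.015,0],[0,0.025,0.02,0],[0,0.015,0.025,0],[0,0,0.02,0]]]'
python3 - <<'E'
from h import *
print(robot.observe()['wrist_force'])
p,d=robot.snapshot('scene');cv2.imwrite('pics/s4.png',cv2.resize(p[20:290,180:440,::-1],None,fx=2.2,fy=2.2))
E
```

```text
t: 10.4
tool_pos: [0.492, 0.1836, 0.4373]
tool_rot: [[-0.001, 0.034, 0.999], [0.0, 0.999, -0.034], [-1.0, 0.0, -0.001]]
wrist_force: [0.8, 0.5, -1.9]
width: 0.0234
[ 0.82706225  0.4883294  -1.85920412]
```

View pics/s4.png

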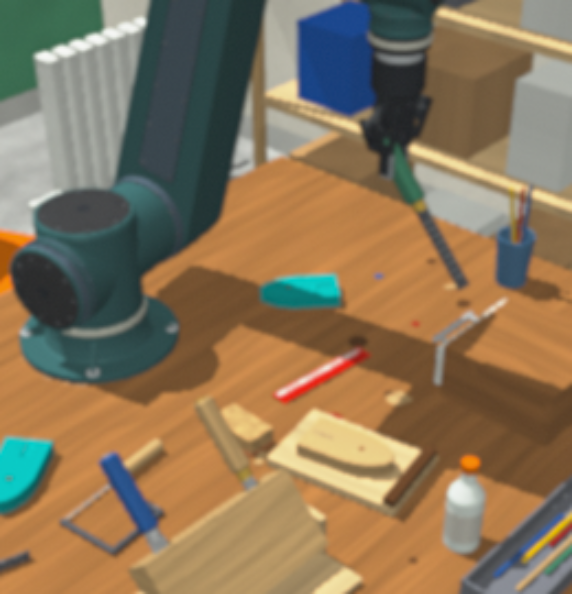

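```bash
python3 -m inch '[[[0.01,0.005,0.025,0],[0.02,0.004,0.025,0],[0.03,0,0.018,0],[0.037,0,0,0],[0.037,0,0,0]]]';python3 -m inch '[[[0.037,0,0,0],[0.037,0,0,0],[0.03,0,0,0],[0.015,0,0,0],[0,0,0,0]]]'
```

```text
t: 10.87
tool_pos: [0.5601, 0.1872, 0.3017]
tool_rot: [[-0.0, 0.037, 0.999], [-0.0, 0.999, -0.037], [-1.0, -0.0, -0.0]]
wrist_force: [-0.2, 0.7, -2.3]
width: 0.0236
t: 11.28
tool_pos: [0.5575, 0.1869, 0.1815]
tool_rot: [[-0.006, 0.037, 0.999], [-0.001, 0.999, -0.037], [-1.0, -0.001, -0.006]]
wrist_force: [0.2, -0.2, -0.8]
width: 0.0235
```

Run:
```python
from h import *
s=robot.observe(); print(s['tool_pos'],s['wrist_force'])
p,d=robot.snapshot('top');cv2.imwrite('pics/t5.png',cv2.resize(p[80:240,170:350,::-1],None,fx=3.6,fy=3.6))
p,d=robot.snapshot('scene');cv2.imwrite('pics/s5.png',cv2.resize(p[90:260,280:480,::-1],None,fx=3,fy=3))
```

```text
[0.55754152 0.18690491 0.18152064] [ 0.23008624 -0.20576095 -0.82250998]
```

View pics/t5.png

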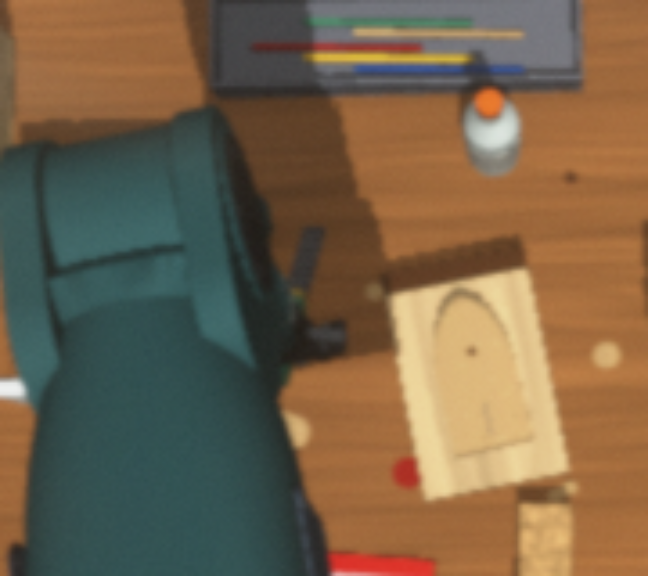

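View pics/s5.png

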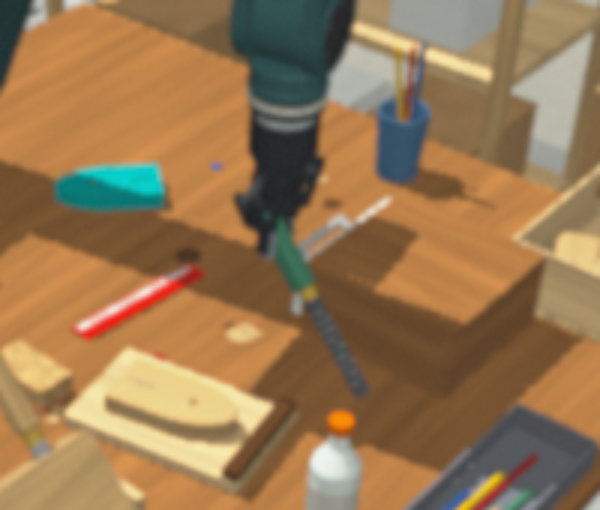

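The file hangs in the gap between cabinet and hook. Its tip is near t5 (312,232), and the area around it is free. Lowering until the tip touches.

```bash
python3 -m inch '[[[0.008,0,0,0],[0.006,0,0,0],[0.004,0,0,0],[0.002,0,0,0],[0,0,0,0]]]'; python3 -m inch '[[[0.003,0,0,0],[0.003,0,0,0],[0,0,0,0],[0,0,0,0],[0,0,0,0]]]'
```

```text
t: 11.8
tool_pos: [0.5594, 0.1877, 0.1645]
tool_rot: [[-0.0, 0.037, 0.999], [-0.0, 0.999, -0.037], [-1.0, -0.0, -0.0]]
wrist_force: [-0.0, 0.4, -1.9]
width: 0.0232
t: 12.22
tool_pos: [0.5595, 0.1877, 0.1588]
tool_rot: [[0.0, 0.037, 0.999], [0.0, 0.999, -0.037], [-1.0, 0.0, 0.0]]
wrist_force: [-0.6, 0.3, -1.9]
width: 0.0232
```

```bash
python3 -m inch '[[[0.002,0,0,0],[0.002,0,0,0],[0.002,0,0,0],[0,0,0,0],[0,0,0,0]]]'
```

```text
t: 12.63
tool_pos: [0.5589, 0.1878, 0.1535]
tool_rot: [[-0.0, 0.036, 0.999], [0.0, 0.999, -0.036], [-1.0, 0.0, -0.0]]
wrist_force: [-8.4, -0.3, 12.0]
width: 0.0234
```

```bash
python3 -m inch '[[[0.002,0,0,0],[0.002,0,0,0],[0.002,0,0,0],[0,0,0,0],[0,0,0,0]]]'
```

```text
t: 13.05
tool_pos: [0.5591, 0.1878, 0.1474]
tool_rot: [[0.0, 0.036, 0.999], [0.0, 0.999, -0.036], [-1.0, 0.0, 0.0]]
wrist_force: [-7.6, -0.3, 8.8]
width: 0.0232
```

Tip contact came at TCP z ≈ 0.156 as predicted. The force stays near 10 N, so the file is pivoting in the pads. Now following the arc down.

```bash
python3 -m inch '[[[0.006,0,-0.005,0],[0.006,0,-0.005,0],[0.006,0,-0.005,0],[0.006,0,-0.004,0],[0.006,0,-0.004,0]]]';python3 -m inch '[[[0.006,0,-0.004,0],[0.006,0,-0.003,0],[0.006,0,-0.003,0],[0.006,0,-0.003,0],[0,0,0,0]]]'
python3 - <<'E'
from h import *
p,d=robot.snapshot('scene');cv2.imwrite('pics/s6.png',cv2.resize(p[90:260,280:480,::-1],None,fx=3,fy=3))
E
```

```text
t: 13.47
tool_pos: [0.5361, 0.1886, 0.117]
tool_rot: [[0.0, 0.037, 0.999], [0.0, 0.999, -0.037], [-1.0, 0.0, 0.0]]
wrist_force: [-5.9, 0.2, 7.5]
width: 0.0235
t: 13.88
tool_pos: [0.5228, 0.189, 0.0922]
tool_rot: [[-0.001, 0.036, 0.999], [-0.0, 0.999, -0.036], [-1.0, -0.0, -0.001]]
wrist_force: [-2.9, 0.2, 3.4]
width: 0.0234
```

View pics/s6.png

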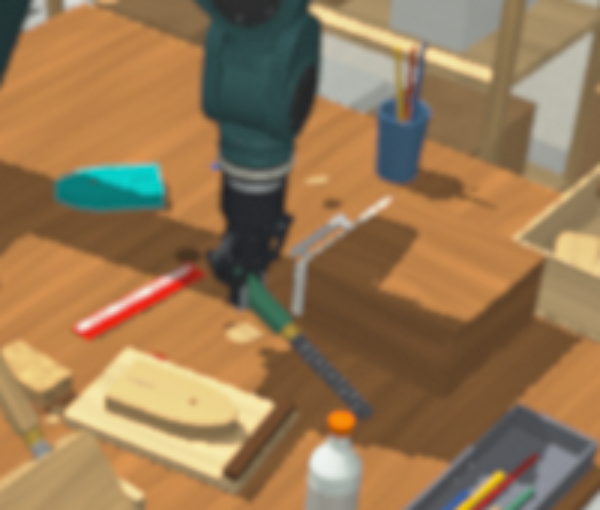

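Working: the file is now at about 24° to the bench, with its tip at crop (365,412). Continuing.

```bash
python3 -m inch '[[[0.007,0,-0.003,0],[0.007,0,-0.003,0],[0.007,0,-0.002,0],[0.006,0,-0.002,0],[0.006,0,-0.001,0]]]';python3 -m inch '[[[0.006,0,-0.001,0],[0.006,0,-0.001,0],[0.005,0,-0.001,0],[0.004,0,0,0],[0,0,0,0]]]'
```

```text
t: 14.35
tool_pos: [0.5121, 0.1894, 0.0592]
tool_rot: [[-0.0, 0.037, 0.999], [-0.0, 0.999, -0.037], [-1.0, -0.0, -0.0]]
wrist_force: [-3.3, -0.3, 3.7]
width: 0.0234
t: 14.77
tool_pos: [0.5093, 0.1894, 0.038]
tool_rot: [[-0.001, 0.037, 0.999], [-0.0, 0.999, -0.037], [-1.0, -0.0, -0.001]]
wrist_force: [-2.0, 0.3, 2.2]
width: 0.0237
```

```bash
python3 -m inch '[[[0.003,0,0,0],[0.002,0,0,0],[0.002,0,0,0],[0,0,0,0],[0,0,0,0]]]'
python3 - <<'E'
from h import *
p,d=robot.snapshot('scene');cv2.imwrite('pics/s7.png',cv2.resize(p[90:260,280:480,::-1],None,fx=3,fy=3))
E
```

```text
t: 15.18
tool_pos: [0.5096, 0.1895, 0.0318]
tool_rot: [[0.0, 0.037, 0.999], [0.0, 0.999, -0.037], [-1.0, 0.0, 0.0]]
wrist_force: [-2.9, 0.1, 1.2]
width: 0.0232
```

View pics/s7.png

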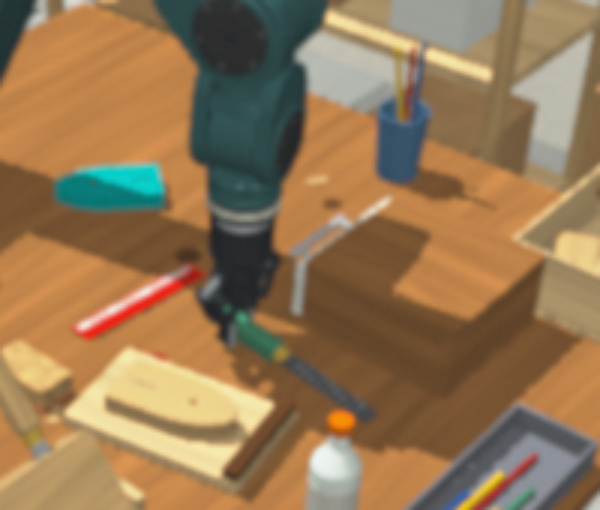

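The file is nearly level. Opening part-way to let it settle flat, then regrasping nearer the ferrule, closer to its centre of mass.

```bash
python3 -m inch '[[[0,0,0,0],[0,0,0,0],[0,0,0,0],[0,0,0,0],[0,0,0,0]]]' 0.5; python3 -m inch '[[[0,0,0.01,0],[0,0,0.015,0],[0,0,0.015,0],[0,0,0.005,0],[0,0,0,0]]]'
python3 - <<'E'
from h import *
np.set_printoptions(precision=4,suppress=True)
s=robot.observe(); p,d=robot.snapshot('wrist');cv2.imwrite('pics/w8.png',p[...,::-1])
p,d=robot.snapshot('scene');cv2.imwrite('pics/s8.png',cv2.resize(p[90:260,280:480,::-1],None,fx=3,fy=3))
E
```

```text
t: 15.65
tool_pos: [0.5096, 0.1895, 0.0318]
tool_rot: [[0.0, 0.037, 0.999], [-0.0, 0.999, -0.037], [-1.0, -0.0, 0.0]]
wrist_force: [0.6, 0.1, 0.3]
width: 0.0428
t: 16.07
tool_pos: [0.5559, 0.1877, 0.0316]
tool_rot: [[0.001, 0.037, 0.999], [0.0, 0.999, -0.037], [-1.0, 0.0, 0.001]]
wrist_force: [-0.1, -0.0, 0.2]
width: 0.0429
```

View pics/w8.png

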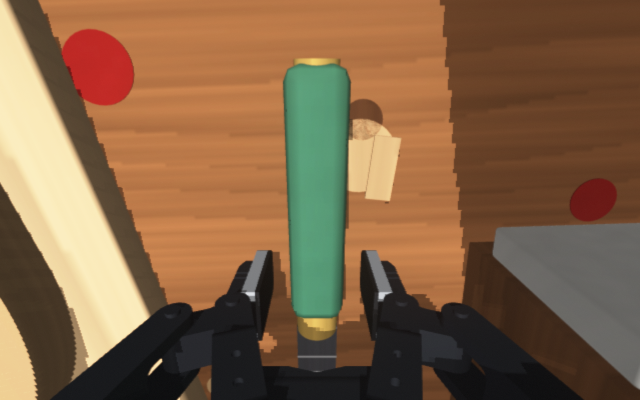

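View pics/s8.png

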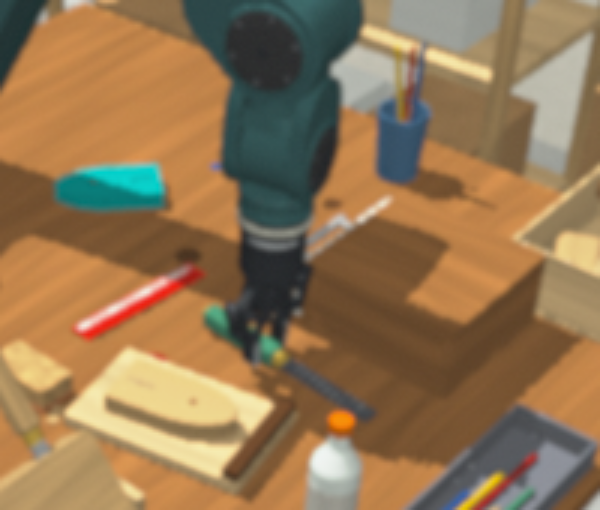

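The file lies flat and centred: handle columns 285–350, blade top visible at (317,358). The pads straddle the handle just behind the ferrule. Lowering 3 mm and closing.

```bash
python3 -m inch '[[[0.002,0,0,0],[0.001,0,0,0],[0,0,0,0],[0,0,0,0],[0,0,0,0]]]'; python3 -m inch '[[[0,0,0,0],[0,0,0,0],[0,0,0,0],[0,0,0,0],[0,0,0,0]]]' 1; python3 -m inch '[[[0,0,0,0],[0,0,0,0],[-0.005,0,0,0],[-0.01,0,0,0],[-0.01,0,0,0]]]'
```

```text
t: 16.58
tool_pos: [0.5543, 0.1879, 0.0289]
tool_rot: [[-0.0, 0.037, 0.999], [-0.0, 0.999, -0.037], [-1.0, -0.0, -0.0]]
wrist_force: [0.6, -0.2, -0.8]
width: 0.0424
t: 17.0
tool_pos: [0.5545, 0.1879, 0.029]
tool_rot: [[0.0, 0.037, 0.999], [0.0, 0.999, -0.037], [-1.0, 0.0, 0.0]]
wrist_force: [-2.4, 0.1, 5.2]
width: 0.0229
t: 17.42
tool_pos: [0.5543, 0.1878, 0.0544]
tool_rot: [[-0.001, 0.037, 0.999], [-0.0, 0.999, -0.037], [-1.0, -0.0, -0.001]]
wrist_force: [-0.3, -0.5, -2.4]
width: 0.0229
```

```bash
python3 -m inch '[[[-0.025,0,0,0],[-0.03,0,0,0],[-0.03,0,0,0],[-0.03,0,0,0],[-0.03,0,0,0]]]'; python3 -m inch '[[[-0.015,-0.01,-0.006,0],[0,-0.02,-0.012,0],[0,-0.025,-0.014,0],[0,-0.025,-0.014,0],[0,-0.025,-0.014,0]]]';python3 -m inch '[[[0,-0.025,-0.014,0],[0,-0.018,-0.01,0],[0,-0.01,-0.004,0],[0,-0.002,0,0],[0,0,0,0]]]'
python3 - <<'E'
from h import *
p,d=robot.snapshot('scene');cv2.imwrite('pics/s9.png',cv2.resize(p[60:300,220:460,::-1],None,fx=2.5,fy=2.5))
p,d=robot.snapshot('top');cv2.imwrite('pics/t9.png',cv2.resize(p[80:240,200:420,::-1],None,fx=3.6,fy=3.6)); np.save('pics/t9.npy',d)
p,d=robot.snapshot('wrist');cv2.imwrite('pics/w9.png',p[...,::-1])
E
```

```text
t: 17.83
tool_pos: [0.5542, 0.1878, 0.2014]
tool_rot: [[0.001, 0.037, 0.999], [0.0, 0.999, -0.037], [-1.0, 0.0, 0.001]]
wrist_force: [1.7, -0.5, -2.0]
width: 0.0232
t: 18.25
tool_pos: [0.4898, 0.0843, 0.2148]
tool_rot: [[0.001, 0.036, 0.999], [-0.0, 0.999, -0.036], [-1.0, -0.0, 0.001]]
wrist_force: [-0.1, -0.0, -1.1]
width: 0.023
t: 18.67
tool_pos: [0.4611, 0.0309, 0.2144]
tool_rot: [[0.001, 0.038, 0.999], [0.0, 0.999, -0.038], [-1.0, 0.0, 0.001]]
wrist_force: [0.0, 0.2, -2.5]
width: 0.0236
```

View pics/s9.png

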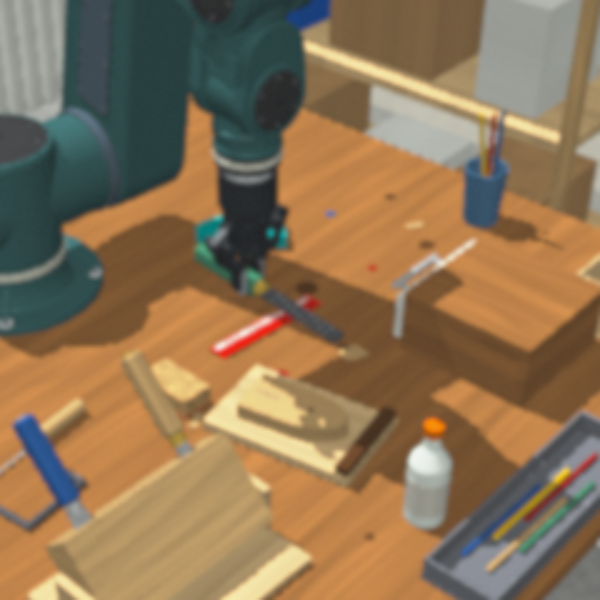

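View pics/t9.png

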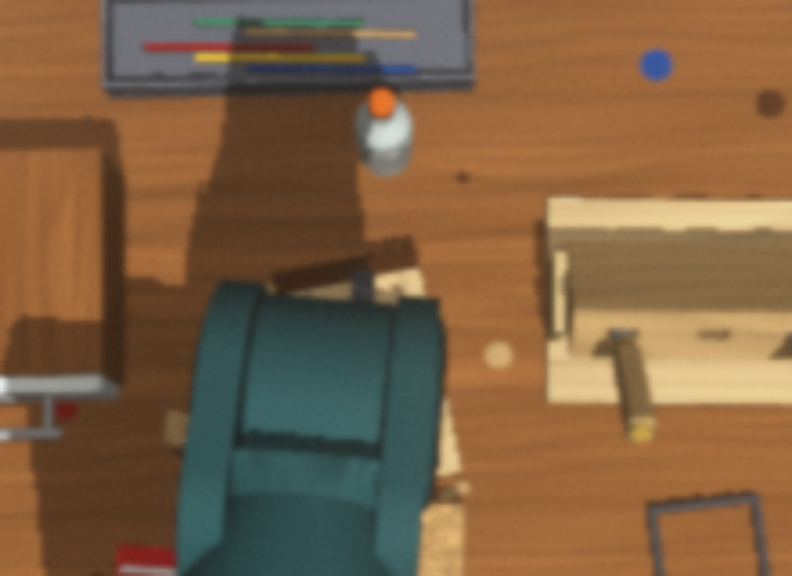

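View pics/w9.png

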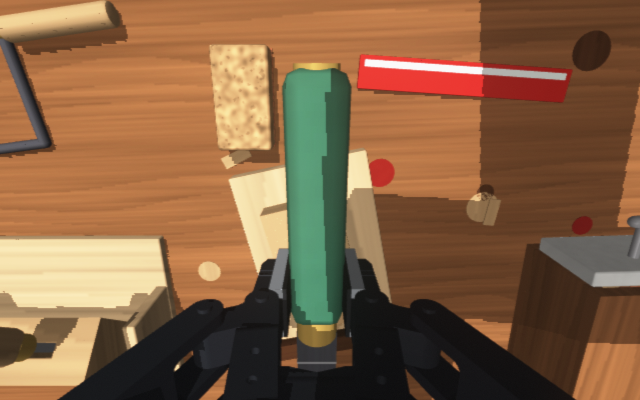

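The file is level over the hull and the drawer is still shut. Measuring blade tilt and position by depth before handing in.

Run:
```python
from h import *
np.set_printoptions(precision=4,suppress=True)
s=robot.observe(); p,d=robot.snapshot('wrist'); m=robot.camera_model('wrist'); T=np.array(m['T_tool_cam'])
for v in (80,120,160,200,240,280,300,355):
    X=[]
    for u in range(302,328,3):
        z=d[v,u]; c=np.array([(u-m['cx'])/m['fx']*z,(v-m['cy'])/m['fy']*z,z,1]); X.append(np.array(s['tool_rot'])@(T@c)[:3]+s['tool_pos'])
    print(v,np.median(X,0), 'z across',X[0][2],X[-1][2])
p,d=robot.snapshot('scene')
for u,v in [(326,176),(332,180),(338,184),(344,187),(350,191),(354,193.5),(356,195)]:
    u=int(u);v=int(v);print(p[v,u],W('scene',u,v,d=d[v,u]))
print(s['joint_vel'],s['t'])
```

```text
80 [0.3774 0.0351 0.2176] z across 0.21981023189479756 0.21873179967194067
120 [0.3902 0.0346 0.218 ] z across 0.21844477115049574 0.2181736343271258
160 [0.4043 0.034  0.2169] z across 0.21692705304211593 0.2178288851353295
200 [0.4196 0.0334 0.2158] z across 0.21614270474203803 0.21557462105457284
240 [0.4368 0.0327 0.2146] z across 0.21463700589617807 0.21569304715952187
280 [0.4557 0.032  0.2135] z across 0.21216946472097573 0.21397514514445046
300 [0.466  0.0316 0.2127] z across 0.2122240406195141 0.21311271845328691
355 [0.5083 0.0299 0.1995] z across 0.19872627852621003 0.19918766940462784
[107  93  63] [0.4985 0.0221 0.2043]
[79 81 83] [0.5245 0.0212 0.2015]
[82 84 87] [0.5508 0.0194 0.1996]
[80 83 84] [0.5666 0.0302 0.1899]
[76 78 80] [0.5947 0.0253 0.1908]
[69 71 74] [0.6094 0.0268 0.1897]
[89 71 59] [0.6216 0.0213 0.1912]
[ 0.0023  0.0033 -0.0048  0.0002 -0.0007 -0.0032] 18.8167
```

```bash
python3 -m inch '[[[0,0,0,0],[0,0,0,0],[0,0,0,0],[0,0,0,0],[0,0,0,0]]]'; python3 -c "
from rig import robot
print(robot.hand_in())"
```

```text
t: 19.33
tool_pos: [0.4607, 0.0313, 0.2138]
tool_rot: [[-0.0, 0.037, 0.999], [0.0, 0.999, -0.037], [-1.0, 0.0, -0.0]]
wrist_force: [-0.3, -0.2, -0.9]
width: 0.023
the job is handed in; nothing more can be done
None
```

I handed the job in at 19.3 s (limit 64 s), with the drawer shut and the green file held level over the hull; no verdict was reported.

- **Drawer:** I pushed it by its bar until it stopped at about 20 N. The top picture shows its front flush against the cabinet, and it was still shut in the later pictures.
- **File:** I drew it about 130 mm out of the middle socket. The moves only allow spin about the vertical tool, so I couldn't level it in the air. I set the tip on free bench between the hull and the cabinet and let the file pivot flat. Then I let go briefly, regrasped it just behind the ferrule and lifted it.
- **Last checks:**
  - File tilt is about 0.05 rad (limit 0.2).
  - The middle of the blade is at about (0.557, 0.028), against a hull middle of about (0.555, 0.029).
  - Blade and tip are about 0.19 m above the bench.
  - The jaws read 23 mm on the 24 mm handle, and the arm was still.
- **Rest of the bench:** Nothing looked moved in the pictures. I judged this by eye and did not measure it. In the last top view the arm hid the hull and the chisel was outside the crop, but both look in place in the last scene view. None of the checks failed or disagreed.

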